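Push a rack of soap bottles through the spring gate

ROBOT

A 7-joint arm with a two-finger parallel gripper is mounted at the origin on the work surface. World frame = base frame: x ahead of the robot, y to its left, z up, the work surface at z = 0. Lengths are in m, angles in rad, forces in N, time in s.
With the tool pointing down it reaches from about 0.4 to 0.85 m from the base axis. Payload 4.5 kg.
Tool frame: the origin (TCP) lies at the very end of the fingers, on their centre line; the grasp point (between the pads) lies 19 mm behind it (ctrl.hold_point_z is the distance from the TCP to the grasp point, in m); z points along the fingers, y is the line along which they close (so a half turn about z gives the same grasp; the last joint's range is limited). The gripper opens to 88 mm and grips with 3 to 60 N. Pads are 18 mm wide; open, the fingers measure 123 mm over their backs; the gripper's body (75 mm by 187 mm) begins 45 mm behind the grasp point.
Start: joints at [1.211, 0.689, -0.195, 1.565, 0.157, 0.902, -0.215], TCP at [0.24, -0.577, 0.239] pointing down, gripper open.
Joint ranges: [-3.01, 3.01], [-0.46, 2.08], [-1.47, 1.51], [0.13, 2.56], [-1, 4.14], [0.04, 2.09], [-2.66, 2.66]. Speed limits (rad/s): [2.57, 2.57, 3.14, 3.14, 3.14, 3.14, 3.14].

INTERFACE

Orientations are given as a rotation vector (axis times angle).
In Python, from workcell import ctrl, get_image, get_calibration gives the robot as it stands. Calls block until the motion is done:
- ctrl.movep(position, orientation): joint-space move of the TCP to a pose.
- ctrl.servo_line(position, attitude=None, velocity=0.15, guard=None): straight line of the TCP; attitude=None keeps the orientation; velocity is the mean speed in m/s. With guard (N) it stops when the force on the tool has changed by that much, and returns True; else False.
- ctrl.move_joints(angles): joint-space move.
- ctrl.move_gripper(opening, grip_force=None): opening from 0.0 (shut) to 1.0 (fully open); grip_force is the grip in N (None keeps the last); returns when the fingers have stopped.
- ctrl.dwell(seconds).
- ctrl.solve_ik(position, orientation): joint angles nearest the present ones, or None.
- get_image(name): name is "scene" or "top" or "wrist"; returns (picture, depth): 420x560x3 uint8, red, green, blue; 420x560 float32, m along the optical axis (not along the pixel's ray), 0 where there is no reading.
- get_calibration(name): a dict with "K" (3x3 intrinsics, pixels), "R" (3x3) and "t" (3): a world point X has camera coordinates R X + t; the wrist camera has in their place "T_tool_cam" (4x4, takes a point from camera to tool coordinates, whose origin is the TCP and whose axes are the flange's). Camera axes: x right, y down, z forward; pixel columns grow to the right and rows downward; lengths in m; the calibration is good to about 2 mm. A picture is of the moment at which its call begins: read the wrist's pose just before it. get_calibration takes no time and is no camera call.
A pose or a line that the arm cannot do raises ctrl.Unreachable and nothing moves.
- ctrl.finish_job(): hands the job in; it is judged then, once.
Readings, each from a call of its own:
- ctrl.get_time(): time.
- ctrl.get_q(): joint angles.
- ctrl.get_qvel(): joint speeds.
- ctrl.get_tau(): joint torques, N m.
- ctrl.get_ee_pos(): TCP position.
- ctrl.get_eef_rot(): TCP orientation.
- ctrl.get_contact_force(): force on the tool from outside, world axes, zero at the start.
- ctrl.get_ft_torque(): the same for the moment, N m.
- ctrl.get_opening(): opening from 0.0 (shut) to 1.0 (fully open).
- ctrl.get_grasp_force(): force on a finger pad.
Only numpy, scipy, OpenCV 4.12 (cv2) and the standard library are available. Lean on these libraries where they do the work, as an engineer would, in place of code of your own. Each camera call takes 0.05 s, during which the arm holds its last target. There are 200 camera calls.

TASK

Press the yellow tread beside the chute down with one fingertip so that the red gate flap swings up out of the chute, and keep it held open while the other finger pushes the white rack of soap bottles along the chute past the gate. Hold the gate until the whole rack is through, so that the flap never touches it, push the rack home against the blue end stop, then let go so that the gate springs shut behind it. Only push: do not lift or tip the rack, and leave the loose bottle, the jar and the cup alone.

Things in the scene. Friction and masses are not known exactly. Their poses are not given: they have to be found in the camera images.
- chute: Straight chute, steel walls and grey floor, fixed to the table. Origin on the table, on the centre line, level with the gate; +y = direction the rack must travel, z up, +x = tread side. Floor 5 mm thick, y = -230 to +165 mm; walls 28 mm high, inner faces at x = +-36 mm, 6 mm thick. Two hinge brackets 46 mm high outside the +x wall (x = 42 to 58, y = -70 and +35 mm).
- stop_face (a point): Top middle of the face of the blue end stop, 45 mm above the table, at y = +155 mm in the chute frame.
- gate (a joint): Sprung hinge of the gate, rad: 0 closed, 0.95 hard stop; the flap clears the rack from 0.75 up. The pin runs along the chute's y at x = +50, z = 40 mm (chute frame). Pressing the tread's lip down takes 2 N at first, 4 N when open, the same anywhere along it, so a fingertip may slide along. Released, it springs shut. Pushing the rack against the closed flap does not open it.
- tread_mid (a point): Mid-length of the yellow tread's outer lip (radius 5 mm, centre 40 mm from the pin); moves with it. Tread: 4 mm plate, y = -215 to +60 mm in the chute frame, reaching inward to 10 mm from the pin. Shut, it rises 38 deg outward (lip top at x = 82, z = 70 mm); at 0.85 rad it dips 11 deg outward (lip top at x = 89, z = 37 mm, and about as high at x = 78).
- flap_tip (a point): Free end of the red gate flap, 48 mm from the pin; the flap is 24 mm long along the chute (y = -12 to +12 mm), 4 mm thick. Shut it juts into the chute, rising 28 deg (tip at x = 8, z = 63 mm in the chute frame); open it stands nearly upright over the wall (tip at z = 88 mm).
- rack: White carrier with six amber black-capped bottles fixed in it, one rigid piece, 0.36 to 0.63 kg, loose on the chute floor (2 mm play to each wall). 68 mm wide (x), 110 long (y), 72 high; origin at the centre of its underside; its +y end leads and starts 30 to 70 mm short of the gate. Home against the stop, its origin is at y = +100 mm in the chute frame, its trailing end at +45 mm.
- push_plate (a point): Top middle of the rear face of the upright push plate at the rack's trailing end (rack y = -55 mm), 70 mm above the table. The plate is flat, 60 mm wide (rack x = -30 to +30), and reaches down to the chute floor.
- bottle_a: Loose amber bottle with a black cap, 42 mm across, 100 mm high; origin under its centre. Bystander.
- jar: Loose clear jar with a black lid, 56 mm across, 55 mm high; origin under its centre. Bystander.
- cup: Loose steel cup, 60 mm across the rim, 70 mm high; origin under its centre. Bystander.
Things that resemble listed ones, but are neither listed nor needed, are in the scene too. Leave any green look-alike of the rack alone.

How it is judged:
On the way, in this order (a step that is already met when the one before it is completed fails the run):
1. a finger holds the gate open (over 0.6 rad) while the rack is still short of it (value of joint gate above 0.6 rad and contact force between the fingers and gate above 0.3 N and y of rack in the frame of chute below -0.06 m), for 0.1 s.
2. the rack's trailing end is 15 mm past the gate's centre (just past the flap) with the gate still held open by a finger (value of joint gate above 0.6 rad and contact force between the fingers and gate above 0.2 N and y of rack in the frame of chute above 0.07 m), for 0.02 s.
At the end, for the whole second after the job is handed in: the rack lies flat and at rest on the chute floor within 6 mm of the end stop, and the gate has shut behind it (under 0.08 rad) (y of rack in the frame of chute above 0.094 m and height (world z) of rack below 0.01 m and angle between rack's own z axis and vertical below 0.05 rad and linear speed of rack below 0.01 m/s and value of joint gate below 0.08 rad); the robot touches nothing.
It fails at once if the gate flap or tread touches the rack (over 1.5 N) (contact force between gate and rack above 1.5 N).
It fails at once if the rack is lifted (over 10 mm) or tipped (over 0.15 rad) (height (world z) of rack above 0.015 m or angle between rack's own z axis and vertical above 0.15 rad).
It fails at once if the loose bottle is moved over 20 mm or tipped (distance of bottle_a from where it was at the start of the episode above 0.02 m or angle between bottle_a's own z axis and vertical above 0.3 rad).
It fails at once if the jar is moved over 20 mm or tipped (distance of jar from where it was at the start of the episode above 0.02 m or angle between jar's own z axis and vertical above 0.3 rad).
It fails at once if the cup is moved over 20 mm or tipped (distance of cup from where it was at the start of the episode above 0.02 m or angle between cup's own z axis and vertical above 0.3 rad).
It also fails if it takes over 42 s, if anything falls off the work surface, if the arm or the gripper's body presses on something with over 40 N, if the wrist force passes 120 N, or if a joint passes its speed limit or range.

## Working session

There is one attempt and no reset: what is moved stays moved. The work goes in short steps, each a Python script; the robot and the scene stay as the last script left them, time stands still between calls to the robot, and variables do not carry over. Pictures are saved under pics/ and viewed, at most 10 in all, crops included, and the job is handed in when it is done.

```bash
mkdir -p pics; ls; python3 - <<'E'
from workcell import ctrl,get_image,get_calibration
import cv2,numpy as np
for n in("scene","top"):
    im,d=get_image(n); cv2.imwrite(f"pics/{n}0.png",im[:,:,::-1]); np.savez(f"{n}0.npz",im=im,d=d)
    c=get_calibration(n); print(n,c["K"].tolist(),c["R"].tolist(),c["t"])
print(get_calibration("wrist")); print(ctrl.get_time(),ctrl.get_eef_rot(),ctrl.hold_point_z)
E
```

```text
pics
scene [[440.38848104918566, 0.0, 282.8500144891075], [0.0, 440.38848104918566, 217.65891336060264], [0.0, 0.0, 1.0]] [[-0.572517699080789, 0.8198869357719197, -0.002982748693963839], [0.5056924381415452, 0.35025100725344116, -0.7884157468775022], [-0.64536706008728, -0.4528903227807832, -0.6151355243243714]] [ 0.2371088  -0.21972974  1.23766411]
top [[499.86479777266135, 0.0, 275.4565488562487], [0.0, 499.86479777266135, 216.70497857107674], [0.0, 0.0, 1.0]] [[-0.07212636094408473, -0.9973837096421923, 0.004850133744782106], [-0.9739052877568548, 0.06937768728032605, -0.21609078413220398], [0.21518893683505458, -0.020309412793380888, -0.9763612288573256]] [0.10062347 0.5336376  1.09841435]
{'K': array([[376.77206947,   0.        , 284.59809132],
       [  0.        , 376.77206947, 211.77321083],
       [  0.        ,   0.        ,   1.        ]]), 'T_tool_cam': array([[-6.18622254e-04, -9.47727653e-01, -3.19079792e-01,
         8.48591864e-02],
       [ 9.99999011e-01, -9.89330800e-04,  9.99732739e-04,
         5.08822425e-04],
       [-1.26314983e-03, -3.19078858e-01,  9.47727327e-01,
        -1.46073302e-01],
       [ 0.00000000e+00,  0.00000000e+00,  0.00000000e+00,
         1.00000000e+00]])}
0.1 [-3.07938698e+00 -6.14407163e-01  6.40426349e-04] 0.0187
```

View pics/scene0.png

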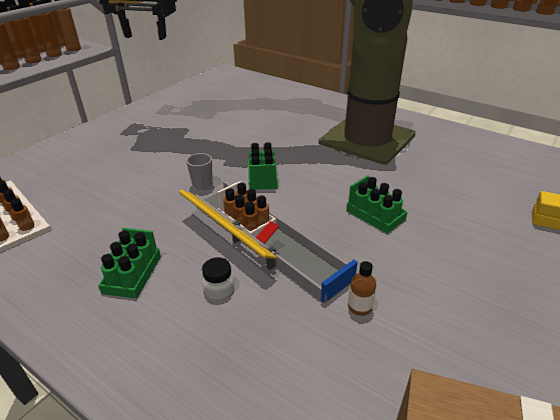

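View pics/top0.png

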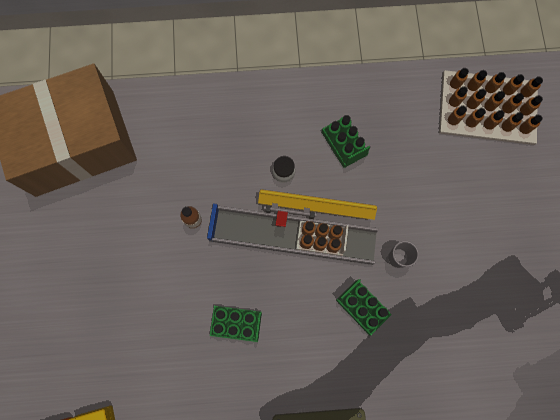

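The scene view shows the white rack at (247,205), the yellow tread from (182,192) to (272,257), the red flap at (267,233) and the blue stop at (340,280). In the top view the rack is at (322,237), flap (281,218), tread (260–375,198–212) and stop (213,222), so the rack has to travel left. These could be mistaken for the rack: green crates at top-view (345,140), (363,307) and (236,323), and the white bottle tray at (490,105). The rack is the white one lying in the chute at (322,237).

```bash
cat > h.py <<'E'
import numpy as np,cv2
from workcell import get_calibration
def ray(cam,uv,z):
    """cast pixels onto the world plane at height z"""
    c=get_calibration(cam);R,t,K=c["R"],c["t"],c["K"]; o=-R.T@t
    uv=np.atleast_2d(np.asarray(uv,float)); d=(R.T@np.linalg.inv(K)@np.c_[uv,np.ones(len(uv))].T).T
    return o+d*((z-o[2])/d[:,2])[:,None]
def cloud(cam,m,d):
    c=get_calibration(cam); v,u=np.nonzero(m&(d>0)); z=d[v,u]
    return (np.linalg.inv(c["K"])@(np.c_[u,v,np.ones(len(u))]*z[:,None]).T).T@c["R"]-c["t"]@c["R"], np.c_[u,v]
HS={"yel":((18,120,90),(32,255,255)),"blue":((105,120,60),(125,255,255)),"red":((0,150,90),(8,255,255)),"white":((0,0,150),(30,70,255))}
def mask(im,n,box):
    m=cv2.inRange(cv2.cvtColor(im,cv2.COLOR_RGB2HSV),*HS[n])>0; b=np.zeros_like(m); x0,y0,x1,y1=box; b[y0:y1,x0:x1]=1
    return m&b
E
python3 - <<'E'
from h import *
B={"top":{"yel":(250,180,385,225),"blue":(200,195,225,250),"red":(268,205,295,232),"white":(290,215,352,260)},
"scene":{"yel":(170,180,285,265),"blue":(315,255,362,305),"red":(250,215,285,250),"white":(210,175,285,240)}}
for cam in B:
    f=np.load(cam+"0.npz")
    for n,b in B[cam].items():
        m=mask(f["im"],n,b); P,uv=cloud(cam,m,f["d"])
        r=cv2.minAreaRect(uv.astype(np.float32)); zt=np.percentile(P[:,2],97)
        print(cam,n,len(P),"z pct",np.percentile(P[:,2],[3,50,97]).round(4),"px rect",cv2.boxPoints(r).round(1).tolist())
        h=P[P[:,2]>zt-.012]; mu=h.mean(0); w,V=np.linalg.eigh(np.cov(h[:,:2].T)); a=V[:,1]*np.sign(V[1,1]); s=(h[:,:2]-mu[:2])@a; s2=(h[:,:2]-mu[:2])@V[:,0]
        print("   top mean",mu.round(4),"dir",np.degrees(np.arctan2(a[1],a[0])).round(2),"len",np.ptp(s).round(4),np.ptp(s2).round(4),"ends",(mu[:2]+a*s.min()).round(4),(mu[:2]+a*s.max()).round(4))
im=np.load("top0.npz")["im"][170:280,190:420]; cv2.imwrite("pics/crop.png",cv2.resize(im[:,:,::-1],None,fx=3.4,fy=3.4,interpolation=cv2.INTER_CUBIC))
E
```

```text
top yel 1686 z pct [0.0461 0.0593 0.0721] px rect [[257.3999938964844, 203.10000610351562], [259.5, 188.60000610351562], [376.79998779296875, 205.10000610351562], [374.79998779296875, 219.5]]
   top mean [ 0.5692 -0.0388  0.0668] dir 77.63 len 0.2743 0.0219 ends [ 0.5401 -0.1717] [0.5989 0.0963]
top blue 154 z pct [0.041  0.0454 0.0496] px rect [[206.5, 238.39999389648438], [212.60000610351562, 203.39999389648438], [216.89999389648438, 204.1999969482422], [210.8000030517578, 239.10000610351562]]
   top mean [0.5422 0.211  0.0453] dir 167.77 len 0.0827 0.0102 ends [0.5837 0.202 ] [0.5029 0.2195]
top red 151 z pct [0.0455 0.0565 0.0652] px rect [[275.20001220703125, 224.89999389648438], [277.20001220703125, 210.3000030517578], [287.20001220703125, 211.6999969482422], [285.1000061035156, 226.3000030517578]]
   top mean [0.5283 0.0507 0.0593] dir 170.38 len 0.0275 0.0231 ends [0.544 0.048] [0.5169 0.0526]
top white 167 z pct [0.0093 0.0276 0.073 ] px rect [[296.20001220703125, 249.39999389648438], [299.5, 219.6999969482422], [348.0, 225.10000610351562], [344.70001220703125, 254.699996948
[... 646 characters left out ...]
 0.2121 0.0441] dir 167.66 len 0.0839 0.0106 ends [0.5874 0.2037] [0.5054 0.2216]
scene red 238 z pct [0.0449 0.0553 0.0652] px rect [[255.39999389648438, 236.60000610351562], [270.79998779296875, 219.39999389648438], [278.70001220703125, 226.39999389648438], [263.29998779296875, 243.60000610351562]]
   top mean [0.5313 0.0517 0.0594] dir 136.71 len 0.0306 0.0301 ends [0.5422 0.0414] [0.5199 0.0624]
scene white 196 z pct [0.0009 0.0285 0.0726] px rect [[216.5, 182.1999969482422], [282.1000061035156, 178.60000610351562], [285.0, 230.10000610351562], [219.39999389648438, 233.8000030517578]]
   top mean [ 0.4816 -0.0873  0.0711] dir 69.23 len 0.1468 0.0575 ends [ 0.4774 -0.0984] [0.5294 0.0389]
```

View pics/crop.png

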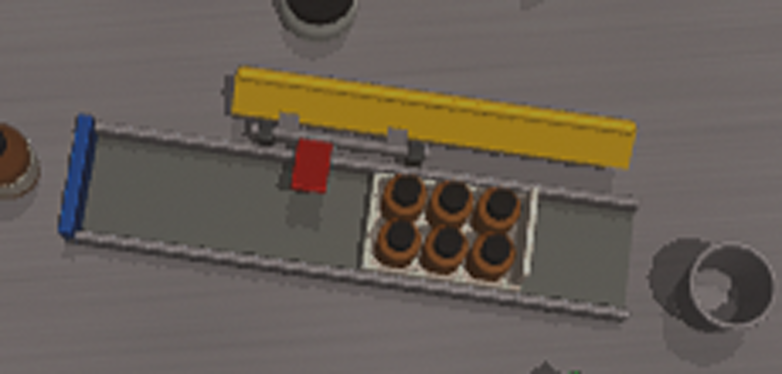

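The crop confirms the white rack with amber bottles in the chute, its push plate at about crop (530,232) and the flap at (312,165) ahead of it. Both views agree on the chute: yaw 77.7°, origin near (0.511, 0.055). The stop, tread, flap and plate all fall within 2–3 mm of the given dimensions. Next I move above the start pose.

```bash
cat >> h.py <<'E'
from scipy.spatial.transform import Rotation as Rot
YAW=np.radians(77.7); EY=np.array([np.cos(YAW),np.sin(YAW)]); EX=np.array([EY[1],-EY[0]]); O=np.array([.511,.0554])
def w(x,y,z): return np.r_[O+x*EX+y*EY,z]
def chute(p): p=np.asarray(p); return np.r_[(p[:2]-O)@EX,(p[:2]-O)@EY,p[2]].round(4)
def att(flip):
    x=np.r_[EY,0]*(-1 if flip else 1); z=np.array([0,0,-1.]); return Rot.from_matrix(np.c_[x,np.cross(z,x),z]).as_rotvec()
E
python3 - <<'E'
from h import *
from workcell import ctrl,get_image
for f in (0,1):
    print(f,[np.round(q,2).tolist() if (q:=ctrl.solve_ik(w(*p),att(f))) is not None else None for p in((.04,-.18,.25),(.04,-.18,.035),(.04,.04,.034))])
f=0 if ctrl.solve_ik(w(.04,-.18,.25),att(0)) is not None else 1
ctrl.movep(w(.04,-.18,.20),att(f)); ctrl.move_gripper(.82)
ctrl.servo_line(w(.04,-.18,.10))
print(f,ctrl.get_time(),chute(ctrl.get_ee_pos()),ctrl.get_opening(),ctrl.get_contact_force())
for n in("wrist","scene"):
    im,d=get_image(n); cv2.imwrite(f"pics/{n}1.png",im[:,:,::-1])
E
```

```text
0 [[0.43, 0.57, -0.43, 1.84, 0.32, 0.8, -0.38], [0.27, 0.9, -0.18, 1.99, 0.51, 0.29, -0.55], [-0.15, 0.93, -0.15, 1.88, 0.34, 0.36, -0.77]]
1 [[-0.23, 0.63, 0.67, 1.87, -0.52, 0.82, -2.65], [-0.0, 0.93, 0.27, 2.0, -0.78, 0.31, -2.44], [0.38, 1.28, -1.26, 1.85, 1.36, 1.2, 1.55]]
0 3.25 [ 0.0405 -0.1798  0.1005] 0.8176770308081277 [ 0.14796007 -1.69722746 -0.0381011 ]
```

View pics/wrist1.png

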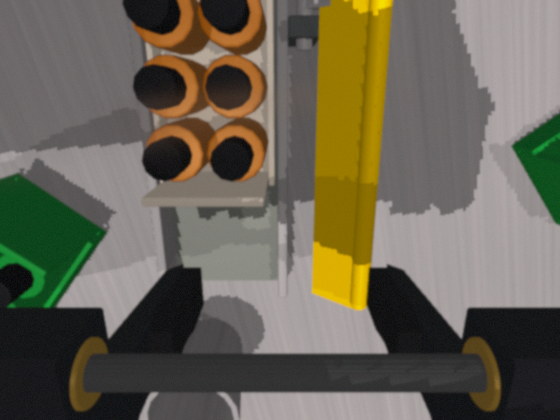

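View pics/scene1.png

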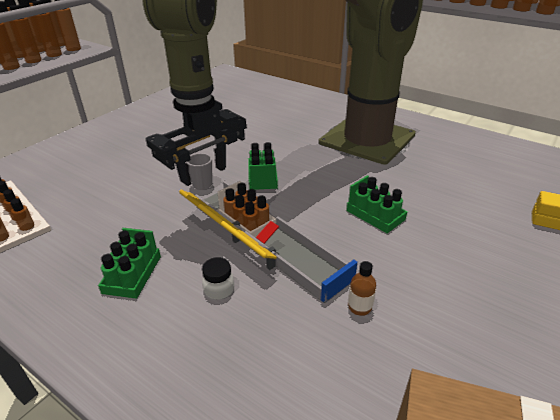

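The wrist view shows the push plate's rear top edge at (143–267,203), the tread lip's near end at (362,305), and the fingertips at (190,270) and (385,270). I'll check the chute model against these pixels.

```bash
python3 - <<'E'
from h import *
from workcell import ctrl
c=get_calibration("wrist");p=ctrl.get_ee_pos();R=Rot.from_rotvec(ctrl.get_eef_rot()).as_matrix();T=c["T_tool_cam"]
def proj(X): X=T[:3,:3].T@(R.T@(X-p)-T[:3,3]); u=c["K"]@X; return (u[:2]/u[2]).round(1)
def back(uv,z):
    d=R@T[:3,:3]@np.linalg.inv(c["K"])@np.r_[uv,1]; o=p+R@T[:3,3]; return chute(o+d*(z-o[2])/d[2])
for n,v in dict(lipend=(.082,-.215,.070),lipend_in=(.058,-.215,.046),pl=(-.03,-.154,.07),pr=(.03,-.154,.07),floor_end=(.036,-.23,.005)).items(): print(n,proj(w(*v)))
for s in(-1,1):
  for dx in(.009,-.009): print("tip",s,[proj(p+R@[dx,s*(.036+e),0]).tolist() for e in(0,.0175)])
print("plate L,R",back((143,203),.07),back((267,203),.07),"lip outer end",back((368,303),.066),"lip outer far",back((389,5),.066))
E
```

```text
lipend [357.1 314. ]
lipend_in [310.2 291.3]
pl [137.8 208.2]
pr [259.4 208. ]
floor_end [275.5 280.1]
tip -1 [[197.2, 267.8], [156.6, 267.8]]
tip -1 [[200.2, 304.1], [161.0, 304.1]]
tip 1 [[364.3, 267.6], [404.9, 267.5]]
tip 1 [[361.6, 303.9], [400.8, 303.9]]
plate L,R [-0.0271 -0.1513  0.07  ] [ 0.0338 -0.1514  0.07  ] lip outer end [ 0.0885 -0.2106  0.066 ] lip outer far [ 0.0872 -0.064   0.066 ]
```

The model agrees to about 3 mm, with the true chute about 2 mm further in +x. I'll press the tread down at x = 0.042 and check the force as it goes.

```bash
python3 - <<'E'
from h import *
from workcell import ctrl,get_image
ctrl.servo_line(w(.042,-.177,.085))
for z in(.076,.060,.045,.039,.0365,.034):
    g=ctrl.servo_line(w(.042,-.177,z),velocity=.04,guard=12)
    print(z,g,chute(ctrl.get_ee_pos()),ctrl.get_contact_force().round(2),round(ctrl.get_opening(),3))
    if g: break
print(ctrl.get_time())
for n in("wrist","scene"):
    im,d=get_image(n); np.savez(n+"2.npz",im=im,d=d); cv2.imwrite(f"pics/{n}2.png",im[:,:,::-1])
E
```

```text
0.076 False [ 0.0418 -0.1771  0.0759] [-0.29 -0.46  0.25] 0.82
0.06 False [ 0.0422 -0.1768  0.06  ] [2.04 0.27 3.27] 0.823
0.045 False [ 0.0399 -0.1772  0.0444] [-2.11  0.01  2.61] 0.82
0.039 False [ 0.0413 -0.1772  0.0388] [-3.35  0.46  4.8 ] 0.817
0.0365 False [ 0.0418 -0.1771  0.0366] [-3.34  0.05  4.81] 0.826
0.034 False [ 0.0423 -0.1771  0.0342] [-3.45  0.15  5.18] 0.815
5.85
```

View pics/wrist2.png

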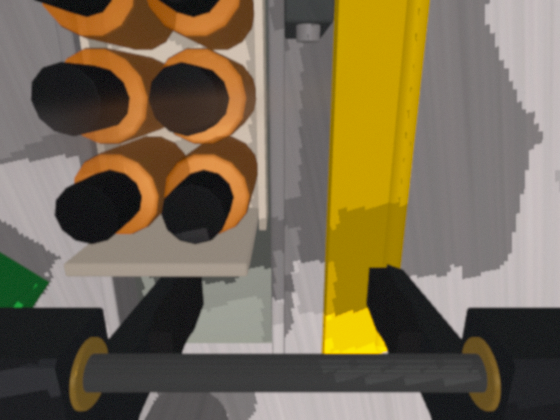

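View pics/scene2.png

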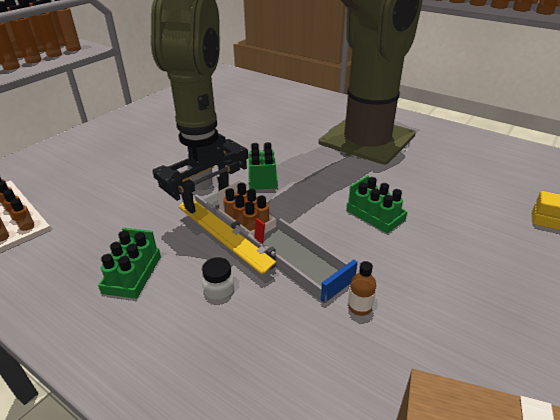

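The wrist view shows the tread flat with the fingertip on its lip at (385,270), and the push plate ahead of the other finger at (150,272). The scene view shows the red flap upright at (260,230), so the gate is open. Now I push.

```bash
python3 - <<'E'
from h import *
from workcell import ctrl,get_image
f=np.load("scene2.npz"); P,uv=cloud("scene",mask(f["im"],"red",(245,210,285,250)),f["d"])
zt=np.percentile(P[:,2],98); print("flap top z",zt,chute(P[P[:,2]>zt-.01].mean(0)))
if zt<.080: raise SystemExit
for y in(-.15,-.10,-.05,0,.02):
    g=ctrl.servo_line(w(.042,y,.0345),velocity=.06,guard=25)
    print(y,g,chute(ctrl.get_ee_pos()),ctrl.get_contact_force().round(2),round(ctrl.get_opening(),3))
    if g: break
else:
    g=ctrl.servo_line(w(.042,.052,.0345),velocity=.03,guard=9)
    print("end",g,chute(ctrl.get_ee_pos()),ctrl.get_contact_force().round(2))
print(ctrl.get_time())
for n in("top","scene"):
    im,d=get_image(n); np.savez(n+"3.npz",im=im,d=d); cv2.imwrite(f"pics/{n}3.png",im[:,:,::-1])
E
```

```text
flap top z 0.08935871907674277 [0.0447 0.0011 0.0849]
-0.15 False [ 0.0426 -0.1482  0.0346] [-0.01  1.37  3.53] 0.823
-0.1 False [ 0.0422 -0.1014  0.0346] [-0.5  -3.07  5.24] 0.821
-0.05 False [ 0.0422 -0.0516  0.0346] [-0.77 -2.84  4.33] 0.819
0 False [ 0.0422 -0.0019  0.0346] [-1.27 -4.19  6.43] 0.821
0.02 False [0.0422 0.0194 0.0345] [ 1.09 -2.72  5.04] 0.821
end True [0.0423 0.034  0.0346] [-1.22 -1.6   4.61]
10.65
```

View pics/scene3.png

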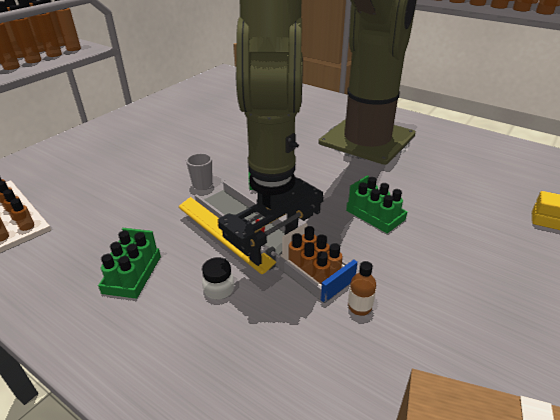

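The scene view shows the rack at about (315,255), beside the blue stop at (340,280), with the gate still held. The guard may have tripped early, so I'll push again to check.

```bash
python3 - <<'E'
from h import *
from workcell import ctrl,get_image
for k in range(2):
    g=ctrl.servo_line(w(.042,.052,.0345),velocity=.02,guard=14)
    print(g,chute(ctrl.get_ee_pos()),ctrl.get_contact_force().round(2))
    if g and k==0: ctrl.dwell(.2); print(chute(ctrl.get_ee_pos()),ctrl.get_contact_force().round(2))
y=chute(ctrl.get_ee_pos())[1]
ctrl.servo_line(w(.042,y-.004,.0345),velocity=.03)
ctrl.servo_line(w(.042,y-.004,.20),velocity=.08)
ctrl.dwell(.3); print(ctrl.get_time(),ctrl.get_contact_force().round(2))
ctrl.servo_line(w(-.10,-.10,.30),velocity=.2)
for n in("top","scene"):
    im,d=get_image(n); np.savez(n+"4.npz",im=im,d=d); cv2.imwrite(f"pics/{n}4.png",im[:,:,::-1])
f=np.load("scene4.npz"); P,uv=cloud("scene",mask(f["im"],"red",(245,210,285,250)),f["d"]); print("flap z",len(P),np.percentile(P[:,2],98) if len(P) else None)
E
```

```text
True [0.0424 0.0337 0.0347] [-0.68 -0.49  4.09]
[0.0424 0.0337 0.0347] [-0.4  -0.47  4.14]
True [0.0425 0.0334 0.0348] [-0.46 -1.    3.98]
14.725 [0.44 0.31 1.07]
flap z 234 0.06515517947013677
```

View pics/scene4.png

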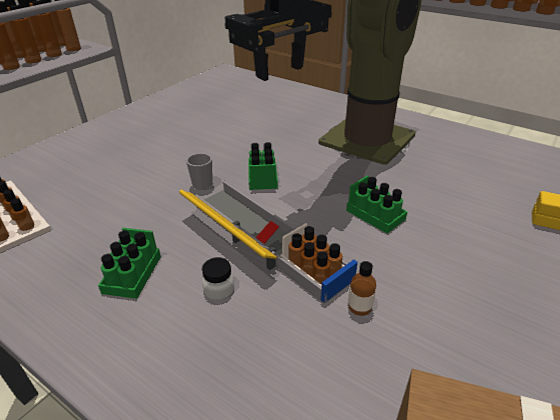

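View pics/top4.png

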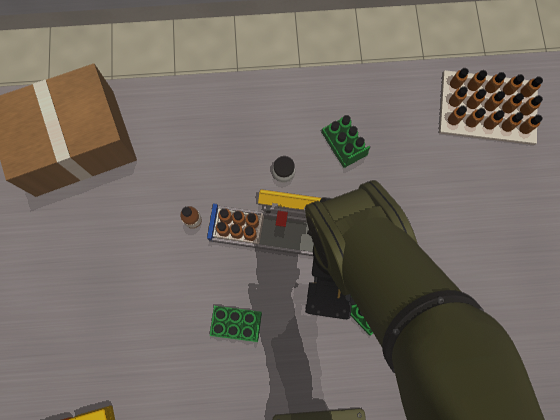

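Both views show the rack against the blue stop (top view 237,224, stop 213,222) and the flap shut behind it. One numeric check of the gap, then I hand in.

```bash
python3 - <<'E'
from h import *
from workcell import ctrl
for cam,bw,bb in(("top",(250,200,270,255),(200,195,225,250)),("scene",(275,220,312,265),(315,255,362,305))):
    f=np.load(cam+"4.npz")
    for n,b in(("white",bw),("blue",bb)):
        P,_=cloud(cam,mask(f["im"],n,b),f["d"]); h=P[P[:,2]>(.06 if n=="white" else .038)]; q=np.array([chute(p) for p in h])
        print(cam,n,len(h),q.mean(0).round(4) if len(h) else "", np.percentile(q[:,1],[5,50,95]) if len(h) else "")
E
```

```text
top white 4 [0.0029 0.0444 0.0712] [0.043945 0.04425  0.045065]
top blue 154 [-0.0025  0.1586  0.0453] [0.1542  0.15865 0.1633 ]
scene white 31 [0.001  0.0465 0.0712] [0.0444 0.0465 0.0483]
scene blue 284 [0.0028 0.1609 0.0448] [0.1557 0.1617 0.1642]
```

```bash
python3 -c "
from workcell import ctrl
print(ctrl.finish_job(),ctrl.get_time())"
```

```text
the job is handed in; nothing more can be done
the job is handed in; nothing more can be done
```

I handed the job in with the rack about 1 mm from home against the blue stop (as measured from the images) and the gate shut behind it; the bottle, jar and cup look undisturbed, and I haven't seen the judge's verdict.

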